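Change the filter cartridges in the chiller's filter block

TASK

Change the filters in the chiller's filter block: holding its lock tab pressed down, slide the cover fully open, unlock the spent cartridge from the middle socket (push in, quarter turn back) and stand it in the drip tray; then lock every fresh cartridge on the bench (two or three) into a socket of its own, any socket, pushing it in against the spring and turning it a quarter clockwise until it clicks home. Finally slide the cover fully shut, tab held down, and let the tab spring up to lock it; leave the beaker, the jar and the spanner alone.

Things in the scene. Friction and masses are not known exactly. Their poses are not given: they have to be found in the camera images.
- block: Filter block fixed to the bench; place and yaw vary. Aluminium deck, top 52 mm up, x -55 to +55 mm, with a row of three keyhole sockets, between white cheek walls (y = +-140 to +-152, x -55 to +180, 97 mm high). A cover plate (see cover) slides on the cheeks. Origin on the bench under the middle socket; x points away from the robot at yaw 0, y along the row, z up.
- socket1 (a point): Centre of socket 1 at the deck's top (52 mm up), at y = -85 mm in the block. Keyhole: a hole 44 mm across with two notches 17 mm wide reaching 32 mm from the centre along the block's +x and -x. The deck is 12 mm thick. Under it a sprung plunger meets the cartridge's foot 11 mm below the deck's top (750 N/m; about 14 N when pushed right down).
- socket2 (a point): Centre of socket 2, as socket 1, at y = 0. To fit a cartridge: lower it with its lugs (its x) along the block's x; push down until its flange is less than 3 mm above the deck (it meets the deck at full push); still pushing, turn it 90 degrees CLOCKWISE seen from above (stops block the other way), so that lugs and wing lie along the block's y; let it rise.
- socket3 (a point): Centre of socket 3, as socket 1, at y = +85 mm. Home: the lugs click up 4 mm into pockets under the deck; the cartridge's origin is then 30 mm above the bench, its flange 8 mm above the deck, its x along the block's y (either way). Not locked, the spring holds it some 8 mm higher.
- plunger1 (a joint): Travel of the sprung plunger in socket 1, m: 0 = up (empty), about 0.003 under an unlocked cartridge, 0.011 under one locked home, 0.019 under one pushed right down.
- plunger2 (a joint): Travel of the sprung plunger in socket 2, m: 0 = up (empty), about 0.003 under an unlocked cartridge, 0.011 under one locked home, 0.019 under one pushed right down.
- plunger3 (a joint): Travel of the sprung plunger in socket 3, m: 0 = up (empty), about 0.003 under an unlocked cartridge, 0.011 under one locked home, 0.019 under one pushed right down.
- cover (a joint): Slide of the cover along the block's +x, m: 0 = shut over the sockets, 0.13 = fully open (end stop). Plate x +-40 mm about the row when shut, y -176 to +156, z 97 to 102 mm. Friction 2 N, but it moves only while the tab is down: a tooth locks it at 0, 0.043, 0.087 and 0.13 (play 2.5 mm). It clears locked cartridges by 5 mm; one standing proud blocks it.
- tab (a joint): Travel of the lock tab straight down, m: 0 = sprung up (locking), 0.008 = fully down (stop). The tooth is clear of the notches beyond 0.006. It takes 3 N to start and about 10 N fully down.
- tab_grip (a point): Middle of the top of the lock tab's grip: a black upright fin at the cover's -y end, 36 mm long along the block's x, 12 mm thick along y, rising 35 mm above the cover plate (top 137 mm above the bench when up). Moves with cover and tab; axes as the block's. It can be pinched across its thickness, pushed down and slid.
- cartridge1: Fresh filter cartridge, about 250 g, on the bench. Origin at the centre of its foot, z up. Steel stem 40 mm across, 30 high; two lugs 10 mm wide stick out along +-x to 29 mm from the axis, 8 to 14 mm above the foot; grey flange 58 mm across, z 30 to 36; wing grip 46 mm long along x, 12 thick along y, z 36 to 62. May be absent (None).
- spent: The spent cartridge, same shape and size as cartridge1, always present; it starts locked home in the middle socket (socket 2). To take it out: push it down until its flange is less than 3 mm above the deck, turn it 90 degrees COUNTER-CLOCKWISE seen from above (stops block the other way) so that lugs and wing lie along the block's x, and lift it straight up.
- tray_in (a point): Centre of the inner floor (5 mm above the bench) of the drip tray: a small square white cradle fixed to the bench on the right, 72 mm square inside, 82 mm outside, 5 mm walls 18 mm high; place and yaw vary; axes along its sides, z up. The spent cartridge stands in it upright on its foot (room for 58 mm across the lugs).
- cartridge2: Second fresh filter cartridge, same as cartridge1; may be absent (None).
- cartridge3: Third fresh filter cartridge, same as cartridge1; may be absent (None).
- beaker: Bystander: glass beaker, 70 mm across, 90 mm high; origin at the centre of its underside.
- reagent: Bystander: amber jar, 70 mm across, 130 mm high; origin at the centre of its underside.
- spanner: Bystander: steel spanner, 150 mm long, lying on the bench along its x; origin under its middle.
Mind the look-alikes: they are no part of the job. What is shaped like the cartridge1 but pink or red is not meant. What is shaped like the cartridge2 but purple is not meant.

How it is judged:
By the outcome, as a careful person would: the job done as asked, in the order asked, and still so for the second after the job is handed in, with the robot touching nothing.
Of cartridge1, cartridge2, cartridge3 only 2 to 3 are there at a start; the rules pass over those that are not, and their reading is None.
At some moment in a run one of cartridge1, cartridge2, cartridge3 may be knocked a few centimetres aside while the robot is not near it.
It also fails if it takes over 210 s, if anything falls off the work surface, if the arm or the gripper's body presses on something with over 40 N, if the wrist force passes 120 N, or if a joint passes its speed limit or range.

ROBOT

A 7-joint arm with a two-finger parallel gripper is mounted at the origin on the work surface. World frame = base frame: x ahead of the robot, y to its left, z up, the work surface at z = 0. Lengths are in m, angles in rad, forces in N, time in s.
With the tool pointing down it reaches from about 0.35 to 0.9 m from the base axis. Payload 8.1 kg.
Tool frame: the origin (TCP) lies at the very end of the fingers, on their centre line; the grasp point (between the pads) lies 19 mm behind it; z points along the fingers, y is the line along which they close (so a half turn about z gives the same grasp; the last joint's range is limited). The gripper opens to 92 mm and grips with 3 to 60 N. Pads are 19 mm wide; open, the fingers measure 130 mm over their backs; the gripper's body (75 mm by 190 mm) begins 47 mm behind the grasp point.
Start: joints at [-1.244, 0.434, 0.025, 1.573, -0.012, 1.134, -0.075], TCP at [0.26, 0.568, 0.227] pointing down, gripper open.
Joint ranges: [-2.62, 2.62], [-0.44, 2.09], [-1.27, 1.32], [0.08, 2.57], [-1.32, 4.46], [0.12, 2], [-2.74, 2.74]. Speed limits (rad/s): [2.22, 2.22, 3.01, 3.01, 3.14, 3.14, 3.14].

INTERFACE

Orientations are given as a rotation vector (axis times angle).
In Python, from cell import arm gives the robot as it stands.
- The arm moves only by the tool drive_tool, never from a script. Its argument "targets" is a list of rows, each a list of 7 numbers: the turn, a rotation vector about the world's x, y, z in units of 5 degrees (1.0 is 5 degrees), then the shift along the world's x, y, z in units of 40 mm (1.0 is 40 mm), then the opening, from 0 (shut) to 1 (fully open). In form: [[wx, wy, wz, dx, dy, dz, fingers], ...]. A call has 1 to 5 rows; each row is the pose to reach, as a shift and turn from the pose commanded when the call began; what a row does not reach only later rows make up. A row lasts 1/10 s, in which the tool goes at most 50 mm and 8.59 degrees, less where a joint would pass 70% of its speed; a pose out of reach is approached as far as the arm can. A call with a gripper value outside its range is refused whole. The fingers move at their own pace and stop on an object; "force" is the grip in N (left out, the last holds). Time passes only in rows, so rows that repeat a pose let the fingers close. It gives the time, the measured TCP pose, the force, the opening and the grip force at its end, in the units of the state.
- arm.observe(): the state, without advancing time (a new reading comes with each control period).
- arm.get_image(name): name is "side" or "top" or "wrist"; returns a dict with "pixels" (400x640x3 uint8, red, green, blue), "intrinsics" (3x3 intrinsics, pixels), "k1" (the pictures are not rectified: a ray, as slopes to the right and down, at radius r is drawn at 1 + k1 r^2 times it, then the intrinsics apply), "rvec" (rotation vector, rad) and "tvec" (3), from world to camera coordinates, as OpenCV has them; the wrist camera has in their place "mount" (4x4, takes a point from camera to tool coordinates, whose origin is the TCP and whose axes are the flange's). Camera axes: x right, y down, z forward; pixel columns grow to the right and rows downward; lengths in m; the calibration is good to about 2 mm. A picture is of the moment at which its call begins: read the wrist's pose just before it. There is no depth.
- arm.sign_off(): hands the job in; it is judged then, once.
The state is a dict: "clock": time; "joints": joint angles; "dq": joint speeds; "joint_efforts": joint torques, N m; "position": TCP position; "ee_rot": TCP orientation; "force": force on the tool from outside, world axes, zero at the start; "ft_torque": the same for the moment, N m; "width": opening from 0.0 (shut) to 1.0 (fully open); "gripper_force": force on a finger pad.
Only numpy, scipy, OpenCV 4.12 (cv2) and the standard library are available. Lean on these libraries where they do the work, as an engineer would, in place of code of your own. Each camera call takes 0.05 s, during which the arm holds its last target. There are 200 camera calls.

## Working session

There is one attempt and no reset: what is moved stays moved. The work goes in short steps, Python scripts to look and compute and a tool call to move; the robot and the scene stay as the last step left them, time stands still between calls to the robot, and variables do not carry over. Pictures are saved under pics/ and viewed, at most 14 in all, crops included, and the job is handed in when it is done.

Besides the shell and the picture viewer there is one more tool, called after "Request:" as name([rows], argument=value, ...), one row to a line, values as JSON. drive_tool: Moves the arm, as the interface text tells. Its arguments: {"type":"object","properties":{"targets":{"type":"array"},"force":{"type":"number"}},"required":["targets"]}

```bash
ls; mkdir -p pics; cat > h.py <<'E'
import numpy as np,cv2
from cell import arm
from scipy.spatial.transform import Rotation as R
def grab(name,fn=None):
    s=arm.observe(); im=arm.get_image(name)
    if name=='wrist':
        T=np.eye(4);T[:3,:3]=R.from_rotvec(s['ee_rot']).as_matrix();T[:3,3]=s['position']
        T=T@np.array(im['mount']); im['C']=T[:3,3]; im['Rcw']=T[:3,:3]
    else:
        r=R.from_rotvec(np.array(im['rvec']).ravel()).as_matrix(); im['Rcw']=r.T; im['C']=-r.T@np.array(im['tvec']).ravel()
    if fn: cv2.imwrite('pics/'+fn,im['pixels'][:,:,::-1])
    return im
def cast(im,uv,z):
    K=np.array(im['intrinsics']);uv=np.atleast_2d(uv).astype(float)
    d=cv2.undistortPoints(uv.reshape(-1,1,2),K,np.array([im['k1'],0,0,0,0.])).reshape(-1,2)
    w=np.c_[d,np.ones(len(d))]@im['Rcw'].T
    return im['C']+w*((z-im['C'][2])/w[:,2])[:,None]
def proj(im,P):
    P=np.atleast_2d(P).astype(float)
    c=(P-im['C'])@im['Rcw']; d=c[:,:2]/c[:,2:]
    d=d*(1+im['k1']*(d**2).sum(1))[:,None]; K=np.array(im['intrinsics'])
    return d@K[:2,:2].T+K[:2,2]
def st():
    s=arm.observe(); print(round(s['clock'],2),'pos',np.round(s['position'],4),'rot',np.round(s['ee_rot'],3),'F',np.round(s['force'],1),'w',round(s['width'],3),'g',np.round(s['gripper_force'],1)); return s
E
python3 - <<'E'
from h import *
s=st(); print(s['joints'])
print(R.from_rotvec(s['ee_rot']).as_matrix().round(3))
for n in('top','side'):
    im=grab(n,n+'0.png'); print(n,im['C'],im['k1'],im['intrinsics'])
E
```

```text
pics
0.0 pos [0.2603 0.5677 0.226 ] rot [-6.700e-01 -3.069e+00  2.000e-03] F [ 0.2 -0.5 -0.3] w 1.001 g 0.0
[-1.24357306  0.43519128  0.02498501  1.57409238 -0.01159386  1.13398989
 -0.07513109]
[[-0.909  0.417 -0.001]
 [ 0.417  0.909 -0.001]
 [-0.    -0.002 -1.   ]]
top [0.32047452 0.01656855 1.52983656] -0.04726151639795648 [[491.10382162   0.         317.10091538]
 [  0.         491.10382162 200.27079901]
 [  0.           0.           1.        ]]
side [-0.01358069  1.04450564  0.78977195] -0.14361303483782153 [[479.2099622    0.         316.16690529]
 [  0.         479.2099622  201.36976445]
 [  0.           0.           1.        ]]
```

View pics/top0.png

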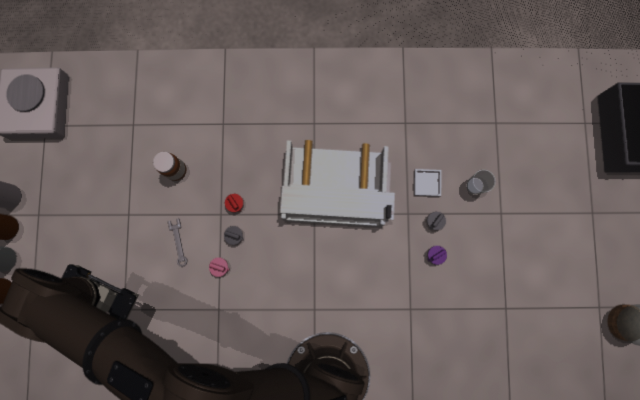

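View pics/side0.png

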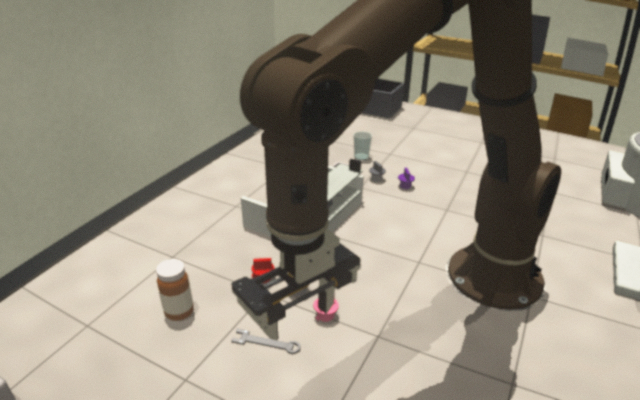

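```bash
python3 - <<'E'
from h import *
im=grab('top'); 
I=im['pixels'][120:290,140:500,::-1]; cv2.imwrite('pics/crop0.png',cv2.resize(I,None,fx=2.2,fy=2.2,interpolation=3))
for n,uv,z in [('left',(233,236),.06),('right',(435,221),.06),('covUL',(282,190),.1),('tab',(388,212),.137),('tray',(427,183),.018),('beaker',(475,187),.09),('coverctr',(337,205),.1)]:
    print(n,cast(im,uv,z).round(3))
w=arm.get_image('wrist'); print(np.array(w['mount']).round(3),w['intrinsics'],w['k1'])
E
```

```text
left [[0.418 0.279 0.06 ]]
right [[ 0.461 -0.328  0.06 ]]
covUL [[0.551 0.13  0.1  ]]
tab [[ 0.48  -0.176  0.137]]
tray [[ 0.585 -0.317  0.018]]
beaker [[ 0.559 -0.444  0.09 ]]
coverctr [[ 0.506 -0.032  0.1  ]]
[[-0.001 -0.969 -0.248  0.067]
 [ 1.    -0.001 -0.001  0.   ]
 [ 0.    -0.248  0.969 -0.158]
 [ 0.     0.     0.     1.   ]] [[276.65154946   0.         315.6082542 ]
 [  0.         276.65154946 199.60154069]
 [  0.           0.           1.        ]] 0.0045445291752180435
```

View pics/crop0.png

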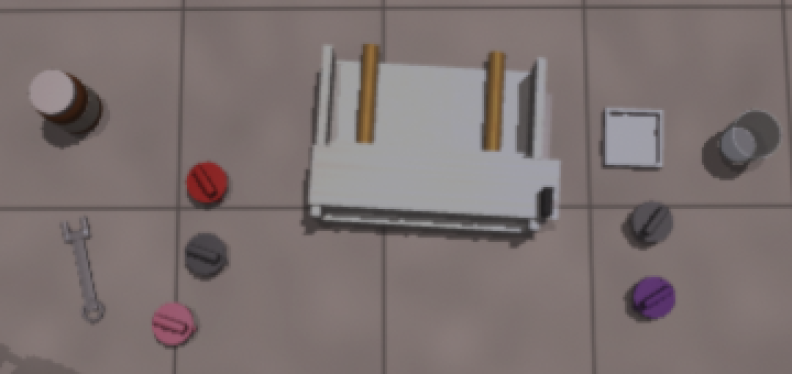

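Request:
drive_tool([
  [0,0,0.8,0.4,-0.8,0.6,1],
  [0,0,1.6,0.8,-1.6,1.2,1],
  [0,0,2.4,1.2,-2.4,1.8,1],
  [0,0,3.2,1.6,-3.2,2.4,1],
  [0,0,4.2,2,-4,3,1],
])

```text
clock: 0.7
position: [0.3409, 0.4066, 0.3476]
ee_rot: [-0.095, -3.14, 0.0]
force: [1.0, 1.4, -0.1]
width: 0.999
gripper_force: 0.0
```

Request:
drive_tool([
  [0,0,0,0.3,-1,0,1],
  [0,0,0,0.6,-2,0,1],
  [0,0,0,0.9,-3,0,1],
  [0,0,0,1.2,-4,0,1],
  [0,0,0,1.5,-5,0,1],
])

```text
clock: 1.2
position: [0.4006, 0.2064, 0.3468]
ee_rot: [0.099, 3.14, 0.0]
force: [0.0, 0.5, 0.1]
width: 0.998
gripper_force: 0.0
```

Request:
drive_tool([
  [0,0,0,0,-1,0,1],
  [0,0,0,0,-2,0,1],
  [0,0,0,0,-3,0,1],
  [0,0,0,0,-4,0,1],
  [0,0,0,0,-5,0,1],
])

```text
clock: 1.7
position: [0.4, 0.0065, 0.3468]
ee_rot: [0.1, 3.14, 0.001]
force: [0.9, -0.2, 0.1]
width: 1.002
gripper_force: 0.0
```

```bash
python3 - <<'E'
from h import *
s=st(); print(np.round(s['joints'],2))
grab('wrist','w1.png'); grab('top','t1.png')
E
```

```text
1.7 pos [0.4    0.0065 0.3468] rot [1.00e-01 3.14e+00 1.00e-03] F [ 0.9 -0.2  0.1] w 1.002 g 0.0
[-0.52 -0.06  0.36  1.89  0.02  1.31  1.34]
```

View pics/w1.png

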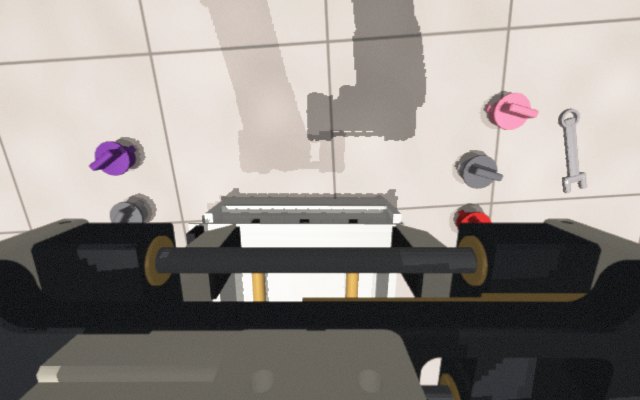

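View pics/t1.png

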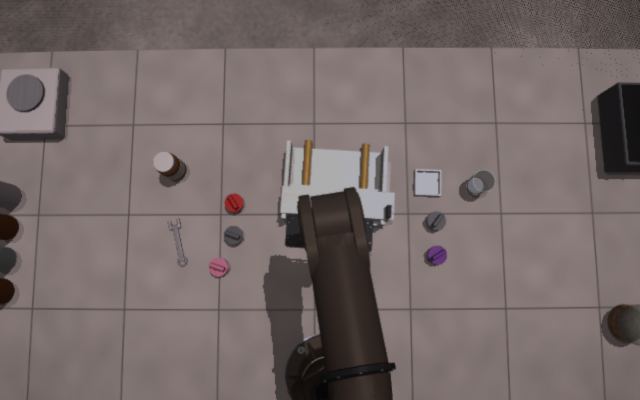

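Request:
drive_tool([
  [0,0,0,1,-0.3,0.2,1],
  [0,0,0,2,-0.6,0.4,1],
  [0,0,0,3,-0.9,0.6,1],
  [0,0,0,4,-1.2,0.8,1],
  [0,0,0,5,-1.5,1,1],
])

```text
clock: 2.3
position: [0.6021, -0.0513, 0.3867]
ee_rot: [-0.097, -3.14, -0.001]
force: [-0.3, 0.6, 0.1]
width: 0.999
gripper_force: 0.0
```

Request:
drive_tool([
  [0,0,0,0.5,0,0,1],
  [0,0,0,0.5,0,0,1],
  [0,0,0,0.5,0,0,1],
])

```text
clock: 2.6
position: [0.6203, -0.0513, 0.3859]
ee_rot: [-0.099, -3.138, 0.0]
force: [0.5, -1.4, 0.4]
width: 1.0
gripper_force: 0.0
```

```bash
python3 - <<'E'
from h import *
s=st(); print(np.round(s['joints'],2))
im=grab('wrist','w2.png'); 
import pickle; pickle.dump(im,open('w2.pkl','wb'))
E
```

```text
2.6 pos [ 0.6203 -0.0513  0.3859] rot [-0.099 -3.138  0.   ] F [ 0.5 -1.4  0.4] w 1.0 g 0.0
[-0.33  0.37  0.5   1.33 -0.17  1.48  1.66]
```

View pics/w2.png

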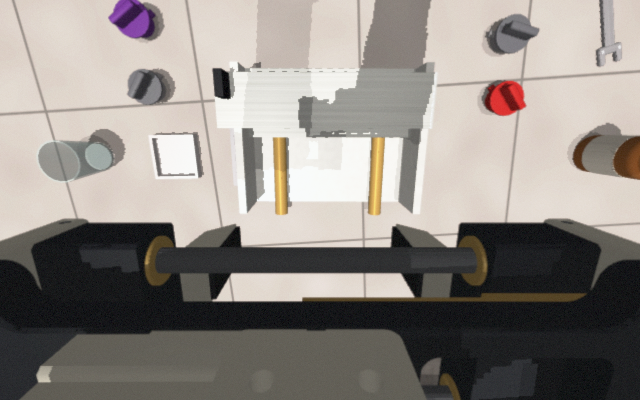

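```bash
python3 - <<'E'
from h import *
import pickle
im=pickle.load(open('w2.pkl','rb'));I=im['pixels'][:,:,::-1]
cv2.imwrite('pics/c2.png',cv2.resize(I[55:215,130:440],None,fx=2.55,fy=2.55,interpolation=3))
hsv=cv2.cvtColor(I,cv2.COLOR_BGR2HSV)
g=cv2.cvtColor(I,cv2.COLOR_BGR2GRAY)
def comp(m,roi,z,nm):
    x0,y0,x1,y1=roi; M=np.zeros_like(m);M[y0:y1,x0:x1]=m[y0:y1,x0:x1]
    n,l,s,c=cv2.connectedComponentsWithStats(M.astype(np.uint8)); k=1+np.argmax(s[1:,4])
    cs,_=cv2.findContours((l==k).astype(np.uint8),0,2); r=cv2.minAreaRect(cs[0])
    P=cast(im,cv2.boxPoints(r),z); print(nm,s[k],c[k].round(1),cast(im,c[k],z).round(4),r,'\n',P.round(4)); return l==k
comp(g<50,(205,60,235,105),.137,'fin')
for roi in [(120,60,170,110),(485,5,545,60)]:
    x0,y0,x1,y1=roi; print(np.round(g[y0+5:y1:5,x0:x1:4]))
E
```

```text
fin [214  70  16  28 248] [223.4  82.7] [[ 0.4841 -0.169   0.137 ]] ((221.6147003173828, 83.49117279052734), (28.070920944213867, 13.88206672668457), 85.60128784179688) 
 [[ 0.4674 -0.1798  0.137 ]
 [ 0.4673 -0.1609  0.137 ]
 [ 0.5029 -0.1631  0.137 ]
 [ 0.5031 -0.1824  0.137 ]]
[[214 217 218 216 215 217 217 217 215 216 216 214 219]
 [216 215 217 216 156 119 129 123 125 128 131 160 217]
 [215 215 211 128 120 134  61  50  74  72  83 123 130]
 [215 218 147 125 133 110  47  52 122 132  68  99 130]
 [218 219 146 129 136  52  50  65 132 136 121  79 101]
 [220 220 175 138  85  49  51 130 135 136 124  69 100]
 [219 219 158 133  50  46  91 134 136 137 106  73 101]
 [217 218 220 218 170 126 133 134 136 122  89 100 206]
 [186 173 164 153 153 155 153 158 157 172 187 192 201]]
[[212 210 209 209 209 207 208 213 212 216 213 155 215 218 219]
 [209 211 207 210 209 209 174 127 125 136 210 150 217 220 219]
 [211 208 207 193 102 126 126 113 121 127 123 149 216 217 219]
 [212 197 102  89 114  63  56 128 127 123 119 108 213 218 218]
 [195 144  93  99  92  61  65  63  88 112 122 126 124 122 220]
 [138 117  82 122 125 118  97  66  58  61  64  65  87 197 219]
 [181  91  69 127 124 127 126 125 127 122  99 190 214 216 218]
 [188 103  67  79 127 126 126 126 125 125 129 214 214 215 217]
 [189 189  88  70  74 124 123 126 132 208 152 214 216 213 214]
 [219 200 190 188 190 215 214 212 212 212 162 215 215 212 217]]
```

View pics/c2.png

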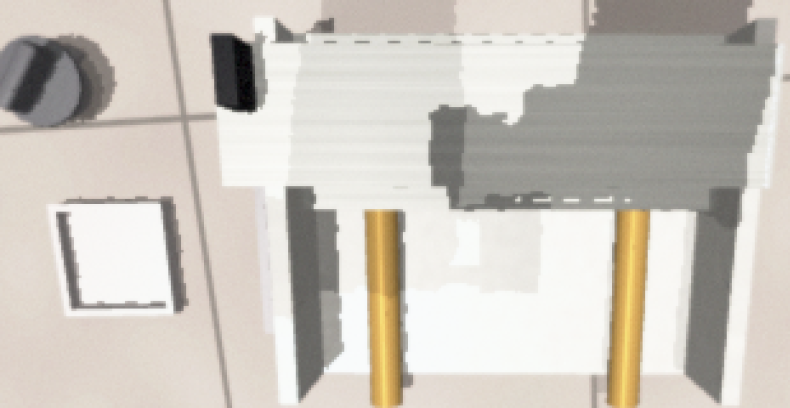

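```bash
cat > m2.py <<'E'
from h import *
import pickle
im=pickle.load(open('w2.pkl','rb'))
c=lambda x,y,z:cast(im,(130+(x+.5)/2.55-.5,55+(y+.5)/2.55-.5),z)[0]
for n,x,y,z in [('RL',218,186,.102),('RR',768,189,.102),('FR',779,40,.102),('tF',211,34,.137),('tFi',232,34,.137),('tBo',217,99,.137),('chR end',740,404,.097),('chRi',722,404,.097),('chL end',278,404,.097),('chLi',298,404,.097),('chLf',255,18,.097),('chRf',776,20,.097),
  ('tr1',49,206,.018),('tr2',172,199,.018),('tr3',184,312,.018),('tr4',68,316,.018)]:
    print(n,c(x,y,z).round(4))
# cartridges: wing top (dark) and flange ellipse
I=im['pixels'][:,:,::-1];g=cv2.cvtColor(I,6);hsv=cv2.cvtColor(I,cv2.COLOR_BGR2HSV)
for nm,(x0,y0,x1,y1) in [('right',(120,60,170,110)),('left',(485,5,545,60))]:
    for t in (75,):
        M=np.zeros_like(g);M[y0:y1,x0:x1]=(g[y0:y1,x0:x1]<t)
        n,l,s,ct=cv2.connectedComponentsWithStats(M)
        for k in range(1,n):
            if s[k,4]>40:
                cs,_=cv2.findContours((l==k).astype(np.uint8),0,2);r=cv2.minAreaRect(cs[0]);print(nm,s[k],ct[k],r,cast(im,cv2.boxPoints(r),.062).round(4).tolist())
a=cv2.resize(I[60:110,120:175],None,fx=6,fy=6,interpolation=3);b=cv2.resize(I[5:55,485:540],None,fx=6,fy=6,interpolation=3)
cv2.imwrite('pics/c3.png',np.hstack([a,b]))
E
python3 m2.py
```

```text
RL [ 0.5414 -0.2016  0.102 ]
RR [0.5645 0.1308 0.102 ]
FR [0.4813 0.1338 0.102 ]
tF [ 0.4649 -0.181   0.137 ]
tFi [ 0.4656 -0.1699  0.137 ]
tBo [ 0.4972 -0.1829  0.137 ]
chR end [0.7017 0.1197 0.097 ]
chRi [0.7009 0.1079 0.097 ]
chL end [ 0.6823 -0.1852  0.097 ]
chLi [ 0.6831 -0.172   0.097 ]
chLf [ 0.4493 -0.1675  0.097 ]
chRf [0.4697 0.1336 0.097 ]
tr1 [ 0.5454 -0.3554  0.018 ]
tr2 [ 0.546  -0.2657  0.018 ]
tr3 [ 0.6286 -0.2707  0.018 ]
tr4 [ 0.6261 -0.3583  0.018 ]
right [134  72  32  29 316] [147.7056962   85.85126582] ((151.8623046875, 88.18524169921875), (27.5728816986084, 29.84025764465332), 21.370620727539062) [[0.4839, -0.3415, 0.062], [0.4436, -0.3146, 0.062], [0.4609, -0.2766, 0.062], [0.5019, -0.3028, 0.062]]
left [502  23  30  17 201] [514.6318408  32.1840796] ((517.1500244140625, 31.05000114440918), (29.4091796875, 11.384199142456055), 18.43494987487793) [[0.4262, 0.25, 0.062], [0.4116, 0.2539, 0.062], [0.4274, 0.2982, 0.062], [0.4422, 0.2946, 0.062]]
left [490  29  13  23 102] [494.39215686  43.00980392] ((494.4307556152344, 41.24613952636719), (22.803504943847656, 9.472225189208984), 74.74488067626953) [[0.4242, 0.2275, 0.062], [0.4217, 0.2412, 0.062], [0.4534, 0.2537, 0.062], [0.4561, 0.2397, 0.062]]
```

View pics/c3.png

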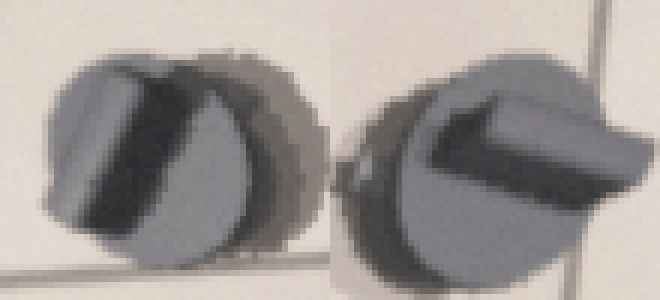

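Request:
drive_tool([
  [0,0,0,-0.7,-0.63,-0.8,1],
  [0,0,0,-1.4,-1.26,-1.6,1],
  [0,0,0,-2.1,-1.9,-2.4,1],
  [0,0,0,-2.8,-2.5,-3.2,1],
  [0,0,-0.08,-3.43,-3.13,-4,1],
])

```text
clock: 3.15
position: [0.4809, -0.1769, 0.2263]
ee_rot: [0.109, 3.138, 0.002]
force: [0.7, -0.1, -0.4]
width: 1.001
gripper_force: 0.0
```

Request:
drive_tool([
  [0,0,0,0,0,-0.8,1],
  [0,0,0,0,0,-1.6,1],
  [0,0,0,0,0,-2,1],
  [0,0,0,0,0,-2,1],
])

```text
clock: 3.55
position: [0.4811, -0.1758, 0.1454]
ee_rot: [-0.11, -3.136, -0.002]
force: [-0.9, 0.2, -0.2]
width: 1.002
gripper_force: 0.0
```

```bash
python3 - <<'E'
from h import *
s=st(); print(np.round(s['joints'],2))
im=grab('side'); 
u=proj(im,[[.483,-.177,.137]])[0].astype(int);print(u)
I=im['pixels'][max(0,u[1]-60):u[1]+60,u[0]-80:u[0]+80,::-1]
cv2.imwrite('pics/s3.png',cv2.resize(I,None,fx=4,fy=4,interpolation=3))
E
```

```text
3.55 pos [ 0.4811 -0.1758  0.1454] rot [-1.100e-01 -3.136e+00 -2.000e-03] F [-0.9  0.2 -0.2] w 1.002 g 0.0
[-0.13  0.36  0.49  1.97 -0.23  0.86  1.98]
[355 160]
```

View pics/s3.png

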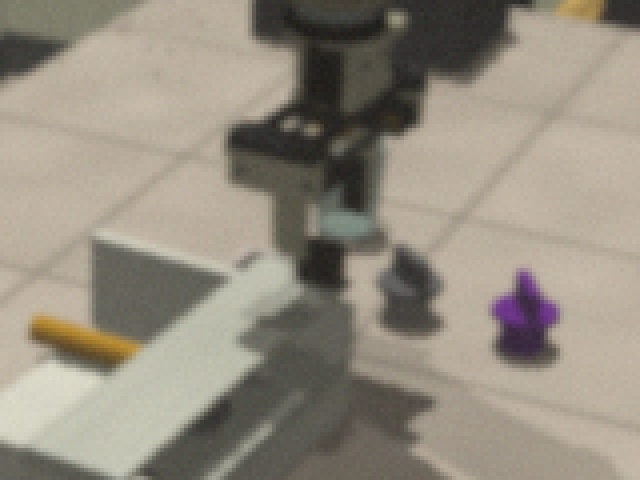

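Request:
drive_tool([
  [0,0,0,0.05,0,-0.5,1],
  [0,0,0,0.05,0,-0.8,1],
  [0,0,0,0.05,0,-0.8,1],
])

```text
clock: 3.9
position: [0.4847, -0.1765, 0.1144]
ee_rot: [-0.11, -3.139, -0.001]
force: [-0.1, 0.2, 0.5]
width: 1.001
gripper_force: 0.0
```

Request:
drive_tool([
  [0,0,0,0,0,0,0],
  [0,0,0,0,0,0,0],
  [0,0,0,0,0,0,0],
  [0,0,0,0,0,0,0],
  [0,0,0,0,0,0,0],
], force=40)

```text
clock: 4.4
position: [0.4854, -0.1771, 0.115]
ee_rot: [0.11, 3.139, 0.0]
force: [-0.2, 0.5, -0.6]
width: 0.615
gripper_force: 0.0
```

Request:
drive_tool([
  [0,0,0,0,0,0,0],
  [0,0,0,0,0,0,0],
  [0,0,0,0,0,0,0],
  [0,0,0,0,0,0,0],
  [0,0,0,0,0,0,0],
], force=40)

```text
clock: 4.9
position: [0.4853, -0.1771, 0.1147]
ee_rot: [-0.11, -3.14, -0.0]
force: [0.1, 0.3, -1.1]
width: 0.179
gripper_force: 0.0
```

Nearly closed; close the rest, then press 9 mm.

Request:
drive_tool([
  [0,0,0,0,0,0,0],
  [0,0,0,0,0,0,0],
  [0,0,0,0,0,0,0],
], force=40)

```text
clock: 5.2
position: [0.4852, -0.1774, 0.1148]
ee_rot: [0.111, 3.14, -0.001]
force: [-0.6, -2.9, -0.5]
width: 0.128
gripper_force: 40.0
```

Request:
drive_tool([
  [0,0,0,0,0,-0.1,0],
  [0,0,0,0,0,-0.2,0],
  [0,0,0,0,0,-0.2,0],
  [0,0,0,0,0,-0.2,0],
])

```text
clock: 5.6
position: [0.4855, -0.1776, 0.107]
ee_rot: [0.111, 3.139, -0.001]
force: [-2.8, -2.9, 9.1]
width: 0.129
gripper_force: 40.0
```

Request:
drive_tool([
  [0,0,0,0,0,-0.04,0],
  [0,0,0,0.5,-0.035,-0.04,0],
  [0,0,0,1,-0.07,-0.04,0],
  [0,0,0,1.5,-0.105,-0.04,0],
  [0,0,0,2,-0.14,-0.04,0],
])

```text
clock: 6.1
position: [0.5667, -0.1831, 0.1064]
ee_rot: [0.111, 3.138, 0.0]
force: [-3.6, -1.0, 15.6]
width: 0.128
gripper_force: 40.0
```

Request:
drive_tool([
  [0,0,0,0.5,-0.035,0,0],
  [0,0,0,1,-0.07,0,0],
  [0,0,0,1.24,-0.087,0,0],
  [0,0,0,1.24,-0.087,0,0],
])

```text
clock: 6.5
position: [0.6152, -0.1863, 0.1063]
ee_rot: [-0.11, -3.139, -0.001]
force: [-6.7, 0.2, 17.9]
width: 0.126
gripper_force: 40.0
```

Request:
drive_tool([
  [0,0,0,0.07,0,0,0],
  [0,0,0,0.07,0,0,0],
  [0,0,0,0,0,0.12,0],
  [0,0,0,0,0,0.25,0],
  [0,0,0,0,0,0.25,0],
])

```text
clock: 7.0
position: [0.6146, -0.186, 0.1147]
ee_rot: [-0.11, -3.139, -0.0]
force: [-2.2, -1.2, 2.3]
width: 0.128
gripper_force: 40.0
```

Request:
drive_tool([
  [0,0,0,0,0,0,0.6],
  [0,0,0,0,0,0,0.6],
  [0,0,0,0,0,0,0.6],
  [0,0,0,0,0,0,0.6],
  [0,0,0,0,0,0,0.6],
])

```text
clock: 7.5
position: [0.6149, -0.186, 0.1151]
ee_rot: [-0.11, -3.14, -0.0]
force: [-0.9, -0.3, 0.5]
width: 0.514
gripper_force: 0.0
```

Request:
drive_tool([
  [0,0,0,0,0,1,0.6],
  [0,0,0,0,0,2,0.6],
  [0,0,0,0.3,0.4,3,0.6],
  [0,0,0,0.6,1.4,4,0.6],
  [0,0,0,0.9,2.4,4.4,0.6],
])

```text
clock: 8.0
position: [0.651, -0.0937, 0.2941]
ee_rot: [0.117, 3.135, -0.002]
force: [1.7, 0.4, -0.6]
width: 0.599
gripper_force: 0.0
```

Request:
drive_tool([
  [0,0,0,0,0.8,0.5,0.6],
  [0,0,0,0,1,1,0.6],
  [0,0,0,0,1,1,0.6],
])

```text
clock: 8.3
position: [0.6517, -0.0495, 0.333]
ee_rot: [0.104, 3.135, 0.001]
force: [0.4, -1.0, -0.2]
width: 0.599
gripper_force: 0.0
```

```bash
python3 - <<'E'
from h import *
s=st(); print(np.round(s['joints'],2))
im=grab('wrist','w4.png'); 
import pickle; pickle.dump(im,open('w4.pkl','wb'))
I=im['pixels'][:,:,::-1]
cv2.imwrite('pics/w4c.png',cv2.resize(I[0:230,110:570],None,fx=1.72,fy=1.72,interpolation=3))
E
```

```text
8.3 pos [ 0.6517 -0.0495  0.333 ] rot [1.040e-01 3.135e+00 1.000e-03] F [ 0.4 -1.  -0.2] w 0.599 g 0.0
[-0.33  0.44  0.51  1.36 -0.22  1.39  1.68]
```

View pics/w4c.png

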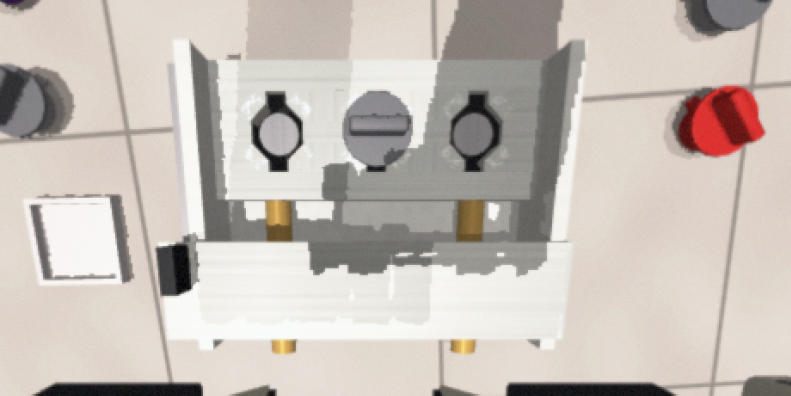

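```bash
python3 - <<'E'
from h import *
import pickle
im=pickle.load(open('w4.pkl','rb'))
c=lambda x,y,z:cast(im,(110+(x+.5)/1.72-.5,(y+.5)/1.72-.5),z)[0]
for n,x,y,z in [('s1n-',276.5,92,.052),('s1n+',278.5,171,.052),('s3n-',478,92,.052),('s3n+',474,171,.052),('s1l',252,132,.052),('s1r',303,132,.052),('s3l',451,132,.052),('s3r',499,132,.052),
  ('wing l',350,125,.092),('wing r',411,124,.092),('wing front',380,115,.092),('wing rear',380,132,.092),('fl l',343,130,.066),('fl r',412,130,.066),('fl f',377,91,.066),('fl b',377,168,.066),
  ('tr1',25,200,.018),('tr2',121,195,.018),('tr3',132,281,.018),('tr4',40,286,.018)]:
    print(n,c(x,y,z).round(4))
O=np.array([.5135,-.0213]);a=np.radians(-4);ex=np.array([np.cos(a),np.sin(a)]);ey=np.array([-ex[1],ex[0]])
for y in(-.085,0,.085): print((O+ey*y).round(4))
E
```

```text
s1n- [ 0.4769 -0.1023  0.052 ]
s1n+ [ 0.539  -0.1073  0.052 ]
s3n- [0.4883 0.0658 0.052 ]
s3n+ [0.5505 0.0623 0.052 ]
s1l [ 0.5063 -0.1265  0.052 ]
s1r [ 0.5092 -0.0831  0.052 ]
s3l [0.5177 0.0428 0.052 ]
s3r [0.5205 0.0836 0.052 ]
wing l [ 0.5135 -0.0429  0.092 ]
wing r [0.516  0.0041 0.092 ]
wing front [ 0.508  -0.0194  0.092 ]
wing rear [ 0.52   -0.0201  0.092 ]
fl l [ 0.5123 -0.0488  0.066 ]
fl r [0.5161 0.0079 0.066 ]
fl f [ 0.4851 -0.0193  0.066 ]
fl b [ 0.5436 -0.0225  0.066 ]
tr1 [ 0.5455 -0.3548  0.018 ]
tr2 [ 0.547  -0.2633  0.018 ]
tr3 [ 0.6282 -0.268   0.018 ]
tr4 [ 0.6271 -0.3598  0.018 ]
[ 0.5076 -0.1061]
[ 0.5135 -0.0213]
[0.5194 0.0635]
```

Request:
drive_tool([
  [0,0,-1.6,-0.4,0.1,-0.4,0.5],
  [0,0,-3.2,-0.8,0.2,-0.8,0.5],
  [0,0,-4.8,-1.2,0.3,-1.2,0.5],
  [0,0,-6.4,-1.6,0.4,-1.6,0.5],
  [0,0,-8,-2,0.4,-2,0.5],
])

```text
clock: 8.85
position: [0.5688, -0.0367, 0.2486]
ee_rot: [-1.188, -2.907, 0.001]
force: [0.3, -0.3, 0.1]
width: 0.499
gripper_force: 0.0
```

Request:
drive_tool([
  [0,0,-1.6,-0.4,0.1,-0.6,0.5],
  [0,0,-3.2,-0.8,0.2,-1.2,0.5],
  [0,0,-4.8,-1.2,0.3,-1.8,0.5],
  [0,0,-6.4,-1.44,0.33,-2.4,0.5],
  [0,0,-8,-1.44,0.33,-2.57,0.5],
])

```text
clock: 9.35
position: [0.5089, -0.0236, 0.1446]
ee_rot: [-2.11, -2.323, 0.006]
force: [0.5, -1.4, 0.6]
width: 0.503
gripper_force: 0.0
```

Request:
drive_tool([
  [0,0,-1.6,0,0,0,0.5],
  [0,0,-2.04,0,0,0,0.5],
  [0,0,-2.04,0,0,0,0.5],
  [0,0,-2.04,0,0,0,0.5],
])

```text
clock: 9.75
position: [0.5121, -0.0236, 0.147]
ee_rot: [-2.302, -2.138, 0.002]
force: [0.3, 0.1, -0.2]
width: 0.498
gripper_force: 0.0
```

```bash
python3 - <<'E'
from h import *
s=st(); print(np.round(s['joints'],2)); print(R.from_rotvec(s['ee_rot']).as_matrix().round(4))
E
```

```text
9.75 pos [ 0.5121 -0.0236  0.147 ] rot [-2.302e+00 -2.138e+00  2.000e-03] F [ 0.3  0.1 -0.2] w 0.498 g 0.0
[-0.68  0.43  0.84  1.99 -0.41  0.9   0.31]
[[ 7.370e-02  9.973e-01 -8.000e-04]
 [ 9.973e-01 -7.370e-02 -6.000e-04]
 [-6.000e-04 -7.000e-04 -1.000e+00]]
```

Request:
drive_tool([
  [0,0,0,0.05,0.08,-0.7,0.5],
  [0,0,0,0.05,0.08,-1.4,0.5],
  [0,0,0,0.05,0.08,-1.92,0.5],
  [0,0,0,0.05,0.08,-1.92,0.5],
])

```text
clock: 10.15
position: [0.5128, -0.0199, 0.0686]
ee_rot: [-2.3, -2.137, 0.006]
force: [-0.2, -0.2, -0.2]
width: 0.497
gripper_force: 0.0
```

Request:
drive_tool([
  [0,0,0,0,0,0,0],
  [0,0,0,0,0,0,0],
  [0,0,0,0,0,0,0],
  [0,0,0,0,0,0,0],
  [0,0,0,0,0,0,0],
], force=55)

```text
clock: 10.65
position: [0.5147, -0.0193, 0.0711]
ee_rot: [-2.301, -2.138, -0.001]
force: [-1.8, 0.2, 4.7]
width: 0.123
gripper_force: 55.0
```

Request:
drive_tool([
  [0,0,0,0,0,0,0],
  [0,0,0,0,0,0,0],
  [0,0,0,0,0,0,0],
], force=55)

```text
clock: 10.95
position: [0.5147, -0.0194, 0.0709]
ee_rot: [-2.302, -2.138, -0.0]
force: [-2.1, 0.4, 4.1]
width: 0.127
gripper_force: 55.0
```

Request:
drive_tool([
  [0,0,0,0,0,-0.1,0],
  [0,0,0,0,0,-0.2,0],
  [0,0,0,0,0,-0.2,0],
  [0,0,0,0,0,-0.2,0],
])

```text
clock: 11.35
position: [0.5147, -0.0193, 0.0632]
ee_rot: [-2.302, -2.138, -0.001]
force: [-4.1, 1.1, 10.2]
width: 0.126
gripper_force: 55.0
```

Request:
drive_tool([
  [0,0,1,0,0,0,0],
  [0,0,2,0,0,0,0],
  [0,0,3,0,0,0,0],
  [0,0,4,0,0,0,0],
  [0,0,5,0,0,0,0],
])

```text
clock: 11.85
position: [0.5155, -0.0195, 0.0634]
ee_rot: [1.78, 2.588, 0.002]
force: [-0.9, 1.2, 10.8]
width: 0.127
gripper_force: 55.0
```

Request:
drive_tool([
  [0,0,1.3,0,0,0,0],
  [0,0,2.6,0,0,0,0],
  [0,0,3.9,0,0,0,0],
  [0,0,5.2,0,0,0,0],
  [0,0,6.5,0,0,0,0],
])

```text
clock: 12.35
position: [0.5155, -0.02, 0.0635]
ee_rot: [0.983, 2.982, 0.001]
force: [-1.9, -2.2, 9.8]
width: 0.127
gripper_force: 55.0
```

Request:
drive_tool([
  [0,0,1.3,0,0,0,0],
  [0,0,2.6,0,0,0,0],
  [0,0,3.9,0,0,0,0],
  [0,0,5.2,0,0,0,0],
  [0,0,6.55,0,0,0,0],
])

```text
clock: 12.85
position: [0.5148, -0.021, 0.0633]
ee_rot: [0.105, 3.139, -0.002]
force: [-2.7, -5.0, 10.4]
width: 0.125
gripper_force: 55.0
```

Request:
drive_tool([
  [0,0,0,0,0,0,0],
  [0,0,0,0,0,0.2,0],
  [0,0,0,0,0,0.4,0],
  [0,0,0,0,0,0.6,0],
  [0,0,0,0,0,0.6,0],
])

```text
clock: 13.35
position: [0.5141, -0.0196, 0.0872]
ee_rot: [-0.109, -3.139, 0.0]
force: [-3.0, -2.7, -0.8]
width: 0.13
gripper_force: 55.0
```

```bash
python3 - <<'E'
from h import *
s=st(); print(np.round(s['joints'],2), s['ft_torque']); print(R.from_rotvec(s['ee_rot']).as_matrix().round(4))
E
```

```text
13.35 pos [ 0.5141 -0.0196  0.0872] rot [-0.109 -3.139  0.   ] F [-3.  -2.7 -0.8] w 0.13 g 55.0
[-0.28  0.43  0.29  2.02 -0.18  0.72  1.62] [-0.65024896  0.76336527  0.00401164]
[[-9.976e-01  6.940e-02 -8.000e-04]
 [ 6.940e-02  9.976e-01 -0.000e+00]
 [ 8.000e-04 -1.000e-04 -1.000e+00]]
```

Request:
drive_tool([
  [0,0,0,0,0,0.6,0],
  [0,0,0,0,0,1.4,0],
  [0,0,0,0,0,2.2,0],
  [0,0,0,0.1,-0.5,2.8,0],
  [0,0,0,0.3,-1.4,2.82,0],
])

```text
clock: 13.85
position: [0.529, -0.0725, 0.2025]
ee_rot: [0.099, 3.135, 0.004]
force: [1.7, -0.8, -3.5]
width: 0.122
gripper_force: 55.0
```

Request:
drive_tool([
  [0,0,0,0.2,-1,0,0],
  [0,0,0,0.5,-2,0,0],
  [0,0,0,0.7,-3,0,0],
  [0,0,0,1,-4,0,0],
  [0,0,0,1.2,-5,0,0],
])

```text
clock: 14.35
position: [0.5758, -0.276, 0.1989]
ee_rot: [0.106, 3.139, 0.001]
force: [1.6, -0.0, -3.4]
width: 0.13
gripper_force: 55.0
```

Request:
drive_tool([
  [0,0,0,0.32,-0.7,0,0],
  [0,0,0,0.32,-1,-0.8,0],
  [0,0,0,0.32,-1,-1.8,0],
  [0,0,0,0.32,-1,-2.4,0],
  [0,0,0,0.32,-1,-2.4,0],
])

```text
clock: 14.85
position: [0.5854, -0.3132, 0.0989]
ee_rot: [-0.108, -3.133, -0.006]
force: [0.1, 0.5, -3.9]
width: 0.125
gripper_force: 55.0
```

```bash
python3 - <<'E'
from h import *
s=st(); print(np.round(s['joints'],2))
im=grab('top'); 
I=im['pixels'][140:260,350:510,::-1]
cv2.imwrite('pics/t5.png',cv2.resize(I,None,fx=4,fy=4,interpolation=3))
E
```

```text
14.85 pos [ 0.5854 -0.3132  0.0989] rot [-0.108 -3.133 -0.006] F [ 0.1  0.5 -3.9] w 0.125 g 55.0
[ 0.18  0.64  0.36  1.62 -0.26  0.94  2.14]
```

Request:
drive_tool([
  [0,0,0,0.04,-0.07,-0.6,0],
  [0,0,0,0.04,-0.07,-1,0],
  [0,0,0,0.04,-0.07,-1.2,0],
  [0,0,0,0.04,-0.07,-1.3,0],
  [0,0,0,0.04,-0.07,-1.3,0],
])

```text
clock: 15.4
position: [0.5892, -0.3182, 0.0517]
ee_rot: [0.109, 3.14, 0.0]
force: [0.3, 0.4, -2.8]
width: 0.126
gripper_force: 55.0
```

Request:
drive_tool([
  [0,0,0,0,0,0,0],
  [0,0,0,0,0,0,0],
])

```text
clock: 15.6
position: [0.5896, -0.3185, 0.0524]
ee_rot: [0.109, 3.138, -0.001]
force: [-0.5, 0.1, -3.0]
width: 0.125
gripper_force: 55.0
```

Request:
drive_tool([
  [0,0,0,-0.04,0.04,-0.1,0],
  [0,0,0,-0.04,0.04,-0.15,0],
  [0,0,0,-0.04,0.04,-0.15,0],
])

```text
clock: 15.9
position: [0.5875, -0.3164, 0.0462]
ee_rot: [0.109, 3.139, 0.001]
force: [-2.8, 2.5, 5.6]
width: 0.123
gripper_force: 55.0
```

Request:
drive_tool([
  [0,0,0,0,0,0,0.4],
  [0,0,0,0,0,0,0.4],
  [0,0,0,0,0,0,0.4],
  [0,0,0,0,0,0,0.4],
])

```text
clock: 16.3
position: [0.5876, -0.3167, 0.0455]
ee_rot: [0.109, 3.14, -0.0]
force: [-0.3, 0.6, -0.6]
width: 0.384
gripper_force: 0.0
```

Request:
drive_tool([
  [0,0,0,0,0,0.8,0.4],
  [0,0,0,0,0,1.8,0.4],
  [0,0,0,-0.2,0,2.8,0.4],
  [0,0,0,-0.5,0,3.8,0.4],
  [0,0,0,-0.7,-0.3,4.8,0.4],
])

```text
clock: 16.8
position: [0.5592, -0.3271, 0.2391]
ee_rot: [-0.106, -3.14, -0.002]
force: [0.8, -0.3, 0.2]
width: 0.403
gripper_force: 0.0
```

Request:
drive_tool([
  [0,0,0,0,0,0,0.4],
  [0,0,0,0,0,0,0.4],
])

```text
clock: 17.0
position: [0.5597, -0.3294, 0.2386]
ee_rot: [0.11, 3.137, -0.001]
force: [0.0, -0.2, -0.5]
width: 0.398
gripper_force: 0.0
```

```bash
cat > cart.py <<'E'
from h import *
import sys
def cart(im,guess,show=None):
    """wing/flange of the grey cartridge near guess (world xy)"""
    I=im['pixels'].astype(int); g=I.mean(2); u=proj(im,[[guess[0],guess[1],.04]])[0]
    yy,xx=np.mgrid[:400,:640]; near=np.hypot(xx-u[0],yy-u[1])<45
    sat=I[:,:,0]-I[:,:,2]
    m=(near&(g<165)&(sat<4)).astype(np.uint8)
    m=cv2.morphologyEx(m,cv2.MORPH_OPEN,np.ones((3,3),np.uint8))
    cs,_=cv2.findContours(m,0,1); c=max(cs,key=cv2.contourArea); (cx,cy),r=cv2.minEnclosingCircle(c)
    e=cv2.fitEllipse(c); print('guess px',u.round(1),'ellipse',np.round(e[0],1),np.round(e[1],1),'enc',round(r,1),'area',cv2.contourArea(c))
    print('centre@.036',cast(im,e[0],.036).round(4))
    d=(near&(g<80)).astype(np.uint8); print('dark px',d.sum())
    return m,d,e
if __name__=='__main__':
    s=st(); print(np.round(s['joints'],2))
    gx,gy=float(sys.argv[1]),float(sys.argv[2])
    im=grab('wrist')
    cart(im,(gx,gy))
    u=proj(im,[[gx,gy,.04]])[0].astype(int); x0,y0=max(u[0]-60,0),max(u[1]-50,0); print('crop origin',x0,y0,'C',im['C'].round(3))
    I=im['pixels'][y0:y0+100,x0:x0+120,::-1]
    cv2.imwrite('pics/'+sys.argv[3],cv2.resize(I,None,fx=6,fy=6,interpolation=3))
    import pickle; pickle.dump(im,open(sys.argv[3]+'.pkl','wb'))
E
python3 cart.py .465 -.325 r1.png
```

```text
17.0 pos [ 0.5597 -0.3294  0.2386] rot [ 1.100e-01  3.137e+00 -1.000e-03] F [ 0.  -0.2 -0.5] w 0.398 g 0.0
[ 0.18  0.48  0.42  1.52 -0.2   1.18  2.13]
guess px [313.6 104.8] ellipse [305.1 104.7] [44.5 47.6] enc 24.1 area 1661.5
centre@.036 [[ 0.4638 -0.3355  0.036 ]]
dark px 896
crop origin 253 54 C [ 0.493 -0.324  0.396]
```

View pics/r1.png

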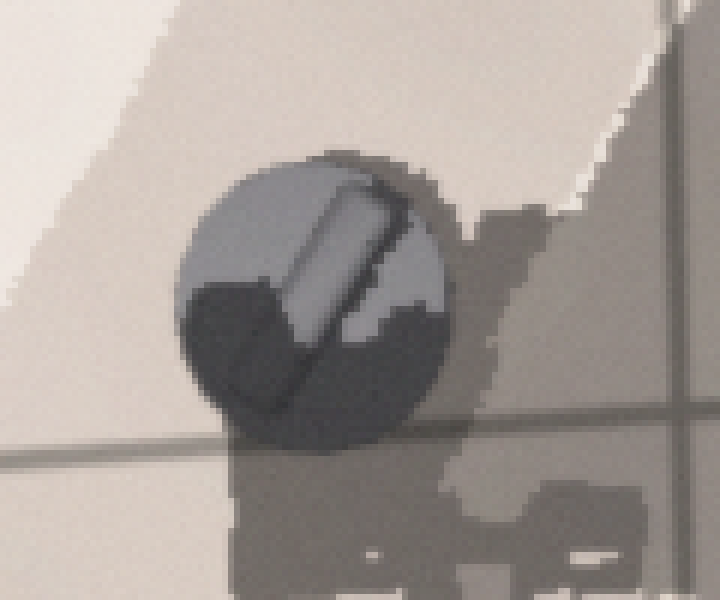

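```bash
python3 - <<'E'
from h import *
import pickle
im=pickle.load(open('r1.png.pkl','rb'))
c=lambda x,y,z:cast(im,(253+(x+.5)/6-.5,54+(y+.5)/6-.5),z)[0]
P=[c(370,190,.062),c(255,403,.062)]; d=P[1]-P[0]
print(np.linalg.norm(d),np.degrees(np.arctan2(d[1],d[0])),(P[0]+P[1])/2,c(315,303,.036))
E
```

```text
0.04445716320431892 -34.20477770470382 [ 0.4642704  -0.33524537  0.062     ] [ 0.46305396 -0.33549125  0.036     ]
```

Request:
drive_tool([
  [0,0,-1.2,-0.5,0,-0.6,0.4],
  [0,0,-2.4,-1,0,-1.2,0.4],
  [0,0,-3.6,-1.5,-0.1,-1.8,0.4],
  [0,0,-4.8,-2,-0.1,-2.4,0.4],
  [0,0,-6.04,-2.4,-0.15,-3,0.4],
])

```text
clock: 17.55
position: [0.4617, -0.3335, 0.1151]
ee_rot: [-0.928, -2.998, -0.001]
force: [0.3, 0.1, 0.4]
width: 0.397
gripper_force: 0.0
```

Request:
drive_tool([
  [0,0,0,0,0,0,0.4],
  [0,0,0,0,0,0,0.4],
  [0,0,0,0,0,0,0.4],
])

```text
clock: 17.85
position: [0.4651, -0.3347, 0.1181]
ee_rot: [0.918, 3.003, -0.0]
force: [0.2, 0.0, 0.1]
width: 0.398
gripper_force: 0.0
```

```bash
python3 - <<'E'
from h import *
s=st(); print(np.round(s['joints'],2)); M=R.from_rotvec(s['ee_rot']).as_matrix(); print(np.degrees(np.arctan2(M[1,1],M[0,1])))
im=grab('top')
I=im['pixels'].astype(int); g=I.mean(2); m=(abs(I[:,:,0]-I[:,:,2])<14)&(g<75)
n,l,sx,c=cv2.connectedComponentsWithStats(m.astype(np.uint8))
for k in range(1,n):
    if 60<sx[k,4]<600 and 180<c[k][1]<300 and 180<c[k][0]<460: print(c[k].round(1),sx[k,4],cast(im,c[k],.045).round(3))
E
```

```text
17.85 pos [ 0.4651 -0.3347  0.1181] rot [ 0.918  3.003 -0.   ] F [0.2 0.  0.1] w 0.398 g 0.0
[ 0.17  0.5   0.51  1.86 -0.31  0.86  1.81]
56.01931828592668
[330.1 224.2] 317 [[ 0.454 -0.013  0.045]]
[233.4 239.2] 115 [[0.41  0.28  0.045]]
```

Request:
drive_tool([
  [0,0,0,-0.03,-0.02,-0.8,0.4],
  [0,0,0,-0.03,-0.02,-1.5,0.4],
  [0,0,0,-0.03,-0.02,-1.92,0.4],
  [0,0,0,-0.03,-0.02,-1.92,0.4],
])

```text
clock: 18.3
position: [0.4623, -0.3346, 0.0393]
ee_rot: [-0.92, -3.002, -0.001]
force: [-0.2, 0.4, 0.8]
width: 0.398
gripper_force: 0.0
```

Request:
drive_tool([
  [0,0,0,0,0,0,0],
  [0,0,0,0,0,0,0],
  [0,0,0,0,0,0,0],
  [0,0,0,0,0,0,0],
  [0,0,0,0,0,0,0],
], force=55)

```text
clock: 18.8
position: [0.463, -0.3357, 0.0416]
ee_rot: [0.922, 3.002, 0.0]
force: [-0.7, 1.2, 7.7]
width: 0.124
gripper_force: 55.0
```

Request:
drive_tool([
  [0,0,0,0,0,0,0],
  [0,0,0,0,0,0,0],
])

```text
clock: 19.0
position: [0.463, -0.3357, 0.0416]
ee_rot: [0.922, 3.001, 0.0]
force: [-0.5, 1.5, 6.7]
width: 0.123
gripper_force: 55.0
```

Request:
drive_tool([
  [0,0,0,0,0,0.8,0],
  [0,0,0,0,0,1.8,0],
  [0,0,0,0,0,2.8,0],
  [0,0,1,0.1,0.3,3.6,0],
  [0,0,2,0.3,1.1,4,0],
])

```text
clock: 19.5
position: [0.474, -0.2949, 0.2039]
ee_rot: [0.66, 3.067, -0.005]
force: [0.9, 0.1, -2.6]
width: 0.128
gripper_force: 55.0
```

Request:
drive_tool([
  [0,0,1,0.2,1,0,0],
  [0,0,2,0.4,2,0,0],
  [0,0,3,0.6,3,0,0],
  [0,0,4,0.8,4,0,0],
  [0,0,4.02,0.82,4.66,0,0],
])

```text
clock: 20.0
position: [0.5075, -0.1015, 0.2006]
ee_rot: [-0.102, -3.14, -0.002]
force: [0.2, -0.3, -2.6]
width: 0.127
gripper_force: 55.0
```

Request:
drive_tool([
  [0,0,0,0,0,-0.6,0],
  [0,0,0,0,0,-1.2,0],
  [0,0,0,0,0,-1.7,0],
  [0,0,0,0,0,-1.7,0],
  [0,0,0,0,0,-1.7,0],
])

```text
clock: 20.5
position: [0.5069, -0.1053, 0.1329]
ee_rot: [-0.112, -3.139, 0.0]
force: [0.5, -0.4, -2.4]
width: 0.128
gripper_force: 55.0
```

```bash
python3 - <<'E'
from h import *
s=st(); print(np.round(s['joints'],2)); M=R.from_rotvec(s['ee_rot']).as_matrix(); print(np.degrees(np.arctan2(M[1,1],M[0,1])),M[:,2])
E
```

```text
20.5 pos [ 0.5069 -0.1053  0.1329] rot [-0.112 -3.139  0.   ] F [ 0.5 -0.4 -2.4] w 0.128 g 55.0
[-0.17  0.38  0.36  1.97 -0.18  0.83  1.78]
85.90498192997772 [-8.23878302e-04 -1.07075980e-04 -9.99999655e-01]
```

Request:
drive_tool([
  [0,0,0,0.03,0.01,-0.5,0],
  [0,0,0,0.03,0.01,-0.8,0],
  [0,0,0,0.03,0.01,-1,0],
  [0,0,0,0.03,0.01,-1.2,0],
  [0,0,0,0.03,0.01,-1.3,0],
])

```text
clock: 21.0
position: [0.5082, -0.1048, 0.0804]
ee_rot: [-0.112, -3.139, -0.0]
force: [-0.3, -0.9, -1.3]
width: 0.124
gripper_force: 55.0
```

Request:
drive_tool([
  [0,0,0,0,0,0,0],
])

```text
clock: 21.1
position: [0.5083, -0.1048, 0.0805]
ee_rot: [-0.112, -3.139, 0.0]
force: [-1.4, -0.9, -2.2]
width: 0.125
gripper_force: 55.0
```

Request:
drive_tool([
  [0,0,0,0,0,-0.15,0],
  [0,0,0,0,0,-0.3,0],
  [0,0,0,0,0,-0.42,0],
  [0,0,0,0,0,-0.42,0],
  [0,0,0,0,0,-0.42,0],
])

```text
clock: 21.6
position: [0.5086, -0.105, 0.0643]
ee_rot: [0.112, 3.139, -0.0]
force: [-3.3, -1.1, 7.6]
width: 0.127
gripper_force: 55.0
```

Request:
drive_tool([
  [0,0,-1.3,0,0,0,0],
  [0,0,-2.6,0,0,0,0],
  [0,0,-3.9,0,0,0,0],
  [0,0,-5.2,0,0,0,0],
  [0,0,-6.5,0,0,0,0],
])

```text
clock: 22.1
position: [0.5098, -0.105, 0.0649]
ee_rot: [0.992, 2.978, 0.001]
force: [-1.0, -0.1, 10.6]
width: 0.127
gripper_force: 55.0
```

Request:
drive_tool([
  [0,0,-1.3,0,0,0,0],
  [0,0,-2.6,0,0,0,0],
  [0,0,-3.9,0,0,0,0],
  [0,0,-5.2,0,0,0,0],
  [0,0,-6.5,0,0,0,0],
])

```text
clock: 22.6
position: [0.5104, -0.1045, 0.065]
ee_rot: [1.784, 2.582, 0.004]
force: [-0.0, 1.6, 9.0]
width: 0.129
gripper_force: 55.0
```

Request:
drive_tool([
  [0,0,-1.3,0,0,0,0],
  [0,0,-2.6,0,0,0,0],
  [0,0,-3.9,0,0,0,0],
  [0,0,-5,0,0,0,0],
  [0,0,-5,0,0,0,0],
])

```text
clock: 23.1
position: [0.5105, -0.1047, 0.0649]
ee_rot: [2.3, 2.136, 0.004]
force: [-0.0, 1.6, 10.5]
width: 0.126
gripper_force: 55.0
```

```bash
python3 - <<'E'
from h import *
s=st(); print(np.round(s['joints'],2),s['ft_torque']); M=R.from_rotvec(s['ee_rot']).as_matrix(); print(np.degrees(np.arctan2(M[1,1],M[0,1])),M[:,2])
E
```

```text
23.1 pos [ 0.5105 -0.1047  0.0649] rot [2.3   2.136 0.004] F [-0.   1.6 10.5] w 0.126 g 55.0
[-0.44  0.57  0.77  2.05 -0.58  0.75  0.61] [ 0.16509547 -0.00337103 -0.04362573]
-4.228636117610144 [ 3.92407284e-03 -6.15389768e-04 -9.99992111e-01]
```

Request:
drive_tool([
  [0,0,0,0,0,0.1,0],
  [0,0,0,0,0,0.17,0],
  [0,0,0,0,0,0.17,0],
])

```text
clock: 23.4
position: [0.5103, -0.1047, 0.0715]
ee_rot: [2.296, 2.14, 0.004]
force: [3.0, 0.7, 5.1]
width: 0.131
gripper_force: 55.0
```

Request:
drive_tool([
  [0,0,0,0,0,0.08,0],
  [0,0,0,0,0,0.08,0],
])

```text
clock: 23.6
position: [0.5095, -0.1045, 0.0721]
ee_rot: [2.296, 2.14, -0.001]
force: [14.4, -3.3, -36.9]
width: 0.126
gripper_force: 54.7
```

Request:
drive_tool([
  [0,0,0,0,0,-0.08,0],
  [0,0,0,0,0,-0.08,0],
  [0,0,0,0,0,-0.08,0.4],
  [0,0,0,0,0,-0.08,0.4],
  [0,0,0,0,0,-0.08,0.4],
])

```text
clock: 24.1
position: [0.5074, -0.1047, 0.0705]
ee_rot: [-2.299, -2.14, 0.001]
force: [-0.8, -0.6, -0.2]
width: 0.337
gripper_force: 0.0
```

Request:
drive_tool([
  [0,0,0,0,0,0,0.4],
  [0,0,0,0,0,0.8,0.4],
  [0,0,0,0,0,1.8,0.4],
  [0,0,0,0,0,2.8,0.4],
  [0,0,0,-0.3,0.4,3.8,0.4],
])

```text
clock: 24.6
position: [0.4966, -0.0905, 0.2244]
ee_rot: [2.301, 2.137, -0.001]
force: [0.3, 1.3, 0.5]
width: 0.398
gripper_force: 0.0
```

Request:
drive_tool([
  [0,0,0,-0.3,1,0.2,0.4],
  [0,0,0,-0.6,2,0.4,0.4],
  [0,0,0,-0.9,3,0.4,0.4],
  [0,0,0,-1.2,4,0.4,0.4],
  [0,0,0,-1.5,5,0.4,0.4],
])

```text
clock: 25.1
position: [0.4353, 0.1127, 0.2387]
ee_rot: [-2.299, -2.14, -0.0]
force: [1.5, 0.1, -0.4]
width: 0.401
gripper_force: 0.0
```

Request:
drive_tool([
  [0,0,0,-0.3,1,0,0.4],
  [0,0,0,-0.5,1.7,0,0.4],
  [0,0,0,-0.5,1.7,0,0.4],
  [0,0,0,-0.5,1.7,0,0.4],
])

```text
clock: 25.5
position: [0.4159, 0.1794, 0.2385]
ee_rot: [2.297, 2.143, -0.001]
force: [0.4, -0.3, -0.3]
width: 0.399
gripper_force: 0.0
```

```bash
python3 cart.py .413 .279 l1.png
```

```text
25.5 pos [0.4159 0.1794 0.2385] rot [ 2.297e+00  2.143e+00 -1.000e-03] F [ 0.4 -0.3 -0.3] w 0.399 g 0.0
[-1.36  0.17  0.98  2.01 -0.17  1.05 -0.37]
guess px [308.1 101. ] ellipse [312.7  91.4] [17.6 52.9] enc 24.5 area 537.0
centre@.036 [[0.4194 0.2901 0.036 ]]
dark px 16
crop origin 248 51 C [0.42  0.246 0.396]
```

View pics/l1.png

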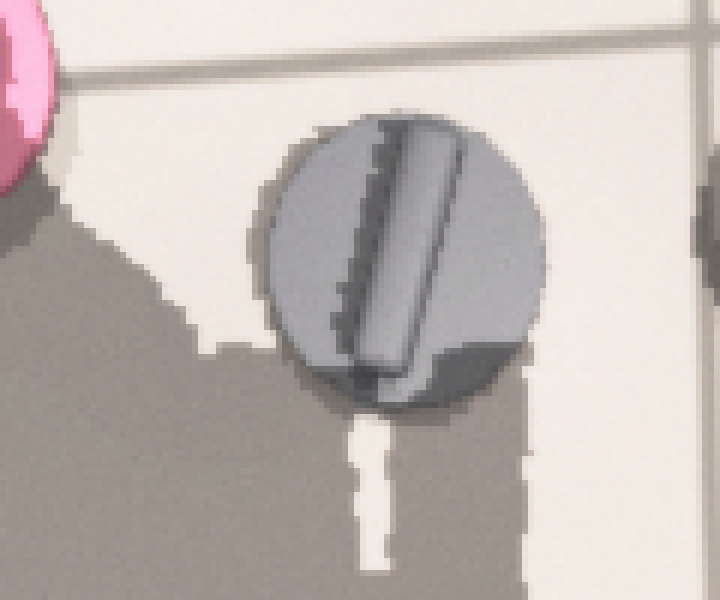

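```bash
python3 - <<'E'
from h import *
import pickle
im=pickle.load(open('l1.png.pkl','rb'))
c=lambda x,y,z:cast(im,(248+(x+.5)/6-.5,51+(y+.5)/6-.5),z)[0]
P=[c(433,124,.062),c(383,370,.062)]; d=P[1]-P[0]
print(np.linalg.norm(d),np.degrees(np.arctan2(d[1],d[0])),(P[0]+P[1])/2,c(407,257,.036))
E
```

```text
0.04457726775885817 -106.26360500770745 [0.42256202 0.28586863 0.062     ] [0.4225434  0.28748337 0.036     ]
```

Request:
drive_tool([
  [0,0,-0.8,0.05,0.7,-0.8,0.4],
  [0,0,-1.6,0.1,1.4,-1.6,0.4],
  [0,0,-2.46,0.165,2.1,-2.4,0.4],
  [0,0,-2.46,0.165,2.68,-3,0.4],
  [0,0,-2.46,0.165,2.68,-3,0.4],
])

```text
clock: 26.05
position: [0.4218, 0.2872, 0.1157]
ee_rot: [2.513, 1.884, -0.007]
force: [-0.3, -0.6, 0.7]
width: 0.404
gripper_force: 0.0
```

Request:
drive_tool([
  [0,0,0,0,0,0,0.4],
  [0,0,0,0,0,0,0.4],
])

```text
clock: 26.25
position: [0.424, 0.2849, 0.1196]
ee_rot: [2.517, 1.879, 0.002]
force: [0.7, -1.4, -0.0]
width: 0.398
gripper_force: 0.0
```

Request:
drive_tool([
  [0,0,0,-0.03,0.04,-0.8,0.4],
  [0,0,0,-0.03,0.04,-1.5,0.4],
  [0,0,0,-0.03,0.04,-1.95,0.4],
  [0,0,0,-0.03,0.04,-1.95,0.4],
])

```text
clock: 26.65
position: [0.4214, 0.2866, 0.0402]
ee_rot: [2.517, 1.88, -0.003]
force: [-0.4, 0.0, -0.4]
width: 0.401
gripper_force: 0.0
```

Request:
drive_tool([
  [0,0,0,0,0,0,0],
  [0,0,0,0,0,0,0],
  [0,0,0,0,0,0,0],
  [0,0,0,0,0,0,0],
  [0,0,0,0,0,0,0],
], force=55)

```text
clock: 27.15
position: [0.4224, 0.2886, 0.0415]
ee_rot: [-2.515, -1.882, -0.003]
force: [0.9, 0.2, 7.4]
width: 0.126
gripper_force: 55.0
```

Request:
drive_tool([
  [0,0,0,0,0,0,0],
  [0,0,0,0,0,0,0],
])

```text
clock: 27.35
position: [0.4225, 0.2885, 0.0415]
ee_rot: [-2.515, -1.882, -0.003]
force: [-0.4, -0.3, 7.6]
width: 0.126
gripper_force: 55.0
```

Request:
drive_tool([
  [0,0,0,0,0,0.8,0],
  [0,0,0,0,0,1.8,0],
  [0,0,1.5,0,0,2.8,0],
  [0,0,3,0,0,3.6,0],
  [0,0,4.5,0.2,-0.5,4,0],
])

```text
clock: 27.85
position: [0.4295, 0.2708, 0.2029]
ee_rot: [-2.088, -2.347, -0.004]
force: [0.7, 0.4, -3.7]
width: 0.126
gripper_force: 54.9
```

Request:
drive_tool([
  [0,0,1.6,0.4,-1,0,0],
  [0,0,3.2,0.8,-2,0,0],
  [0,0,4.8,1.2,-3,0,0],
  [0,0,6.4,1.6,-4,0,0],
  [0,0,8,2,-4.7,0,0],
])

```text
clock: 28.35
position: [0.5094, 0.0769, 0.2007]
ee_rot: [-1.168, -2.916, 0.001]
force: [0.3, 0.4, -2.4]
width: 0.124
gripper_force: 54.9
```

Request:
drive_tool([
  [0,0,1.6,0.23,-0.4,0,0],
  [0,0,3.2,0.23,-0.4,0,0],
  [0,0,4.8,0.23,-0.4,0,0],
  [0,0,6.4,0.23,-0.4,-0.4,0],
  [0,0,8,0.23,-0.4,-0.8,0],
])

```text
clock: 28.85
position: [0.5187, 0.0641, 0.1683]
ee_rot: [-0.097, -3.14, -0.0]
force: [-0.2, -0.4, -3.2]
width: 0.124
gripper_force: 54.9
```

Request:
drive_tool([
  [0,0,0,0,0,-0.5,0],
  [0,0,0,0,0,-0.9,0],
  [0,0,0,0,0,-0.9,0],
  [0,0,0,0,0,-0.9,0],
])

```text
clock: 29.25
position: [0.5186, 0.0639, 0.1327]
ee_rot: [-0.107, -3.139, 0.001]
force: [0.2, -0.1, -2.6]
width: 0.122
gripper_force: 54.9
```

```bash
python3 - <<'E'
from h import *
s=st(); print(np.round(s['joints'],2)); M=R.from_rotvec(s['ee_rot']).as_matrix(); print(np.degrees(np.arctan2(M[1,1],M[0,1])),M[:,2])
E
```

```text
29.25 pos [0.5186 0.0639 0.1327] rot [-1.070e-01 -3.139e+00  1.000e-03] F [ 0.2 -0.1 -2.6] w 0.122 g 54.9
[-0.6   0.4   0.51  1.97 -0.26  0.84  1.54]
86.1072596690812 [-1.03099790e-03 -4.44759606e-04 -9.99999370e-01]
```

Request:
drive_tool([
  [0,0,0,0.02,0.02,-0.5,0],
  [0,0,0,0.02,0.02,-0.8,0],
  [0,0,0,0.02,0.02,-1,0],
  [0,0,0,0.02,0.02,-1.2,0],
  [0,0,0,0.02,0.02,-1.3,0],
])

```text
clock: 29.75
position: [0.5194, 0.0647, 0.0803]
ee_rot: [-0.107, -3.139, 0.0]
force: [-1.7, -1.0, -0.8]
width: 0.126
gripper_force: 54.9
```

Request:
drive_tool([
  [0,0,0,0,0,0,0],
])

```text
clock: 29.85
position: [0.5195, 0.0647, 0.0804]
ee_rot: [-0.107, -3.139, 0.0]
force: [-1.1, -0.3, -2.4]
width: 0.122
gripper_force: 54.9
```

In cleanly; push and turn clockwise.

Request:
drive_tool([
  [0,0,0,0,0,-0.15,0],
  [0,0,0,0,0,-0.3,0],
  [0,0,0,0,0,-0.42,0],
  [0,0,0,0,0,-0.42,0],
  [0,0,0,0,0,-0.42,0],
])

```text
clock: 30.35
position: [0.5197, 0.0646, 0.0642]
ee_rot: [0.107, 3.14, 0.0]
force: [-3.4, -2.8, 6.8]
width: 0.129
gripper_force: 55.0
```

Request:
drive_tool([
  [0,0,-1.3,0,0,0,0],
  [0,0,-2.6,0,0,0,0],
  [0,0,-3.9,0,0,0,0],
  [0,0,-5.2,0,0,0,0],
  [0,0,-6.5,0,0,0,0],
])

```text
clock: 30.85
position: [0.5208, 0.065, 0.0648]
ee_rot: [0.987, 2.981, 0.002]
force: [-2.1, -0.4, 8.7]
width: 0.123
gripper_force: 55.0
```

Request:
drive_tool([
  [0,0,-1.3,0,0,0,0],
  [0,0,-2.6,0,0,0,0],
  [0,0,-3.9,0,0,0,0],
  [0,0,-5.2,0,0,0,0],
  [0,0,-6.5,0,0,0,0],
])

```text
clock: 31.35
position: [0.5215, 0.0653, 0.065]
ee_rot: [1.781, 2.585, 0.004]
force: [-1.3, -0.0, 10.2]
width: 0.127
gripper_force: 55.0
```

Request:
drive_tool([
  [0,0,-1.3,0,0,0,0],
  [0,0,-2.6,0,0,0,0],
  [0,0,-3.9,0,0,0,0],
  [0,0,-5,0,0,0,0],
  [0,0,-5,0,0,0,0],
])

```text
clock: 31.85
position: [0.522, 0.0653, 0.065]
ee_rot: [2.296, 2.14, 0.005]
force: [0.6, 0.3, 10.3]
width: 0.129
gripper_force: 55.0
```

Request:
drive_tool([
  [0,0,0,0,0,0.1,0],
  [0,0,0,0,0,0.17,0],
  [0,0,0,0,0,0.17,0],
])

```text
clock: 32.15
position: [0.5218, 0.0653, 0.0714]
ee_rot: [2.293, 2.144, 0.005]
force: [3.5, 0.8, 4.6]
width: 0.126
gripper_force: 55.0
```

Request:
drive_tool([
  [0,0,0,0,0,0.06,0],
  [0,0,0,0,0,0.06,0],
])

```text
clock: 32.35
position: [0.5214, 0.0653, 0.0718]
ee_rot: [2.292, 2.144, 0.001]
force: [14.3, 0.9, -31.3]
width: 0.128
gripper_force: 54.9
```

Request:
drive_tool([
  [0,0,0,0,0,-0.06,0],
  [0,0,0,0,0,-0.06,0],
  [0,0,0,0,0,-0.06,0.4],
  [0,0,0,0,0,-0.06,0.4],
  [0,0,0,0,0,-0.06,0.4],
])

```text
clock: 32.85
position: [0.5188, 0.0648, 0.0704]
ee_rot: [-2.295, -2.144, 0.002]
force: [0.2, -0.5, 0.4]
width: 0.338
gripper_force: 0.0
```

Request:
drive_tool([
  [0,0,0,0,0,0,0.4],
  [0,0,0,0,0,0.8,0.4],
  [0,0,0,0,0,1.8,0.4],
  [0,0,1,0,0,2.8,0.4],
  [0,0,2.5,0.3,-0.3,3.7,0.4],
])

```text
clock: 33.35
position: [0.5304, 0.0541, 0.2198]
ee_rot: [-2.041, -2.387, 0.002]
force: [0.5, 0.2, -1.4]
width: 0.399
gripper_force: 0.0
```

Request:
drive_tool([
  [0,0,1.6,0.6,-0.5,0.5,0.6],
  [0,0,3.2,1.2,-1,1,0.6],
  [0,0,4.8,1.8,-1.5,1.5,0.6],
  [0,0,6.4,2.4,-2,2,0.6],
  [0,0,8,2.95,-2.6,2.7,0.6],
])

```text
clock: 33.85
position: [0.6499, -0.0509, 0.3263]
ee_rot: [-1.099, -2.94, 0.0]
force: [0.6, 1.0, 1.0]
width: 0.6
gripper_force: 0.0
```

Request:
drive_tool([
  [0,0,1.6,0,0,0,0.6],
  [0,0,3.2,0,0,0,0.6],
  [0,0,4.8,0,0,0,0.6],
  [0,0,6.4,0,0,0,0.6],
  [0,0,7.5,0,0,0,0.6],
])

```text
clock: 34.35
position: [0.6493, -0.0513, 0.3264]
ee_rot: [-0.098, -3.139, -0.0]
force: [-0.6, -1.4, 0.3]
width: 0.603
gripper_force: 0.0
```

```bash
python3 - <<'E'
from h import *
s=st(); print(np.round(s['joints'],2))
im=grab('wrist','w6.png'); 
I=im['pixels'][:,:,::-1]
cv2.imwrite('pics/w6c.png',cv2.resize(I[0:230,110:570],None,fx=1.72,fy=1.72,interpolation=3))
E
```

```text
34.35 pos [ 0.6493 -0.0513  0.3264] rot [-0.098 -3.139 -0.   ] F [-0.6 -1.4  0.3] w 0.603 g 0.0
[-0.41  0.47  0.65  1.38 -0.28  1.39  1.75]
```

View pics/w6c.png

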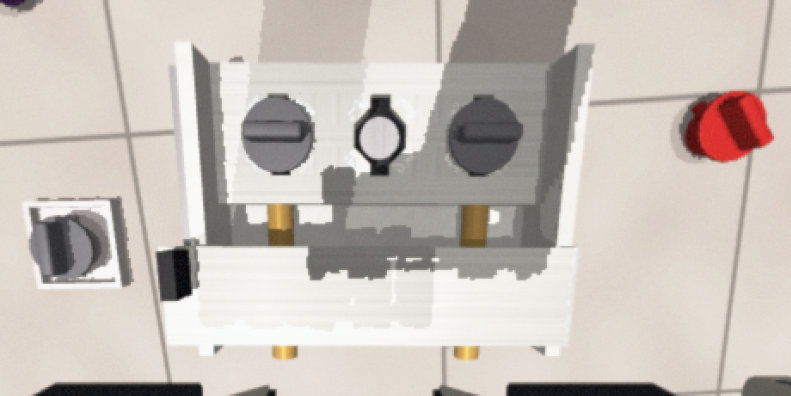

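Request:
drive_tool([
  [0,0,0,-0.2,-0.8,-0.6,0.6],
  [0,0,0,-0.4,-1.6,-1.2,0.6],
  [0,0,0,-0.6,-2.4,-1.8,0.6],
  [0,0,0,-0.8,-3.2,-2.6,0.6],
  [0,0,-0.08,-0.86,-3.37,-3.4,0.6],
])

```text
clock: 34.9
position: [0.6133, -0.1913, 0.1902]
ee_rot: [0.13, 3.139, -0.004]
force: [-0.4, -0.3, 0.5]
width: 0.6
gripper_force: 0.0
```

Request:
drive_tool([
  [0,0,0,0,0,-0.6,0.6],
  [0,0,0,0,0,-1,0.6],
  [0,0,0,0,0,-1,0.6],
  [0,0,0,0,0,-1,0.6],
])

```text
clock: 35.3
position: [0.6153, -0.186, 0.151]
ee_rot: [-0.119, -3.139, 0.0]
force: [-0.2, -0.2, -0.3]
width: 0.602
gripper_force: 0.0
```

Request:
drive_tool([
  [0,0,0.06,0,0,-0.5,0.6],
  [0,0,0.06,0,0,-0.9,0.6],
  [0,0,0.06,0,0,-0.9,0.6],
])

```text
clock: 35.6
position: [0.6144, -0.1852, 0.1133]
ee_rot: [-0.109, -3.137, -0.001]
force: [-0.2, 0.4, -0.3]
width: 0.597
gripper_force: 0.0
```

Request:
drive_tool([
  [0,0,0,0,0,0,0],
  [0,0,0,0,0,0,0],
  [0,0,0,0,0,0,0],
  [0,0,0,0,0,0,0],
  [0,0,0,0,0,0,0],
], force=40)

```text
clock: 36.1
position: [0.6155, -0.1859, 0.1151]
ee_rot: [0.109, 3.139, 0.0]
force: [0.2, 0.6, -0.6]
width: 0.215
gripper_force: 0.0
```

Request:
drive_tool([
  [0,0,0,0,0,0,0],
  [0,0,0,0,0,0,0],
  [0,0,0,0,0,0,0],
  [0,0,0,0,0,0,0],
])

```text
clock: 36.5
position: [0.6154, -0.1861, 0.1149]
ee_rot: [0.109, 3.139, -0.0]
force: [-0.7, -0.1, 1.1]
width: 0.127
gripper_force: 40.0
```

Request:
drive_tool([
  [0,0,0,0,0,-0.1,0],
  [0,0,0,0,0,-0.2,0],
  [0,0,0,0,0,-0.24,0],
  [0,0,0,0,0,-0.24,0],
])

```text
clock: 36.9
position: [0.6158, -0.1863, 0.1065]
ee_rot: [0.109, 3.138, 0.0]
force: [-3.7, 1.4, 14.3]
width: 0.13
gripper_force: 40.0
```

Tab is down; slide back 130 mm.

Request:
drive_tool([
  [0,0,0,-0.5,0.035,0,0],
  [0,0,0,-1,0.07,0,0],
  [0,0,0,-1.5,0.105,0,0],
  [0,0,0,-2,0.14,0,0],
  [0,0,0,-2.5,0.175,0,0],
])

```text
clock: 37.4
position: [0.5172, -0.1797, 0.1065]
ee_rot: [0.109, 3.134, -0.002]
force: [4.0, -2.0, 12.1]
width: 0.132
gripper_force: 40.0
```

Request:
drive_tool([
  [0,0,0,-0.4,0.028,0,0],
  [0,0,0,-0.75,0.052,0,0],
  [0,0,0,-0.8,0.055,0,0],
  [0,0,0,-0.8,0.055,0,0],
])

```text
clock: 37.8
position: [0.4858, -0.1776, 0.1066]
ee_rot: [0.109, 3.134, -0.002]
force: [4.5, -2.9, 8.9]
width: 0.13
gripper_force: 40.0
```

Request:
drive_tool([
  [0,0,0,-0.08,0,0,0],
  [0,0,0,-0.08,0,0,0],
])

```text
clock: 38.0
position: [0.4855, -0.1776, 0.1072]
ee_rot: [0.107, 3.129, -0.004]
force: [11.8, -0.3, 8.2]
width: 0.131
gripper_force: 40.0
```

Request:
drive_tool([
  [0,0,0,0.02,0,0.12,0],
  [0,0,0,0.02,0,0.24,0],
  [0,0,0,0.02,0,0.24,0],
])

```text
clock: 38.3
position: [0.4854, -0.1773, 0.1152]
ee_rot: [0.107, 3.132, -0.005]
force: [14.9, -3.2, -12.2]
width: 0.128
gripper_force: 40.0
```

Request:
drive_tool([
  [0,0,0,0,0,0,0.6],
  [0,0,0,0,0,0,0.6],
  [0,0,0,0,0,0,0.6],
  [0,0,0,0,0,0,0.6],
  [0,0,0,0,0,0,0.6],
])

```text
clock: 38.8
position: [0.4807, -0.1766, 0.1146]
ee_rot: [-0.109, -3.139, -0.0]
force: [-0.6, -0.1, 0.0]
width: 0.513
gripper_force: 0.0
```

Request:
drive_tool([
  [0,0,0,0,0,1,0.6],
  [0,0,0,0,0,2,0.6],
  [0,0,0,0.5,0.4,3,0.6],
  [0,0,0,1.2,1,4,0.6],
  [0,0,0,2,1.6,4.6,0.6],
])

```text
clock: 39.3
position: [0.5607, -0.1136, 0.3015]
ee_rot: [0.113, 3.137, 0.001]
force: [1.1, -0.0, -0.3]
width: 0.6
gripper_force: 0.0
```

Request:
drive_tool([
  [0,0,0,0.8,0.6,0.3,0.6],
  [0,0,0,1.4,1.2,0.6,0.6],
  [0,0,0,1.4,1.2,0.6,0.6],
  [0,0,0,1.4,1.2,0.6,0.6],
])

```text
clock: 39.7
position: [0.6164, -0.0647, 0.3217]
ee_rot: [-0.107, -3.139, 0.001]
force: [-0.2, -0.4, -0.4]
width: 0.601
gripper_force: 0.0
```

```bash
python3 - <<'E'
from h import *
s=st()
im=grab('wrist','w7.png'); 
I=im['pixels'][:,:,::-1]
cv2.imwrite('pics/w7c.png',cv2.resize(I[0:230,90:550],None,fx=1.72,fy=1.72,interpolation=3))
E
```

```text
39.7 pos [ 0.6164 -0.0647  0.3217] rot [-1.070e-01 -3.139e+00  1.000e-03] F [-0.2 -0.4 -0.4] w 0.601 g 0.0
```

View pics/w7c.png

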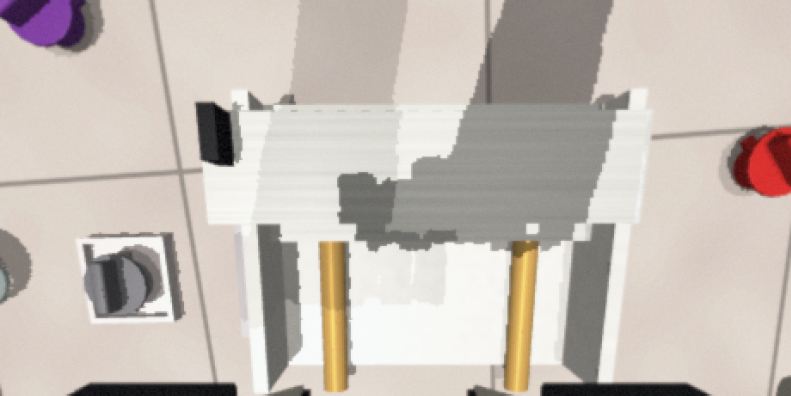

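```bash
python3 -c "
from cell import arm
print(arm.sign_off())"
```

```text
the job is handed in; nothing more can be done
None
```

The job is handed in: the spent cartridge stands in the drip tray, both fresh cartridges (only two were on the bench) are locked in sockets 1 and 3, the cover is fully shut with its tab up, and the beaker, jar and spanner were not touched.

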